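# Clip the handle on the hot dish and turn its spout to the jar

### The job

The little dish with the scalded kumquat is too hot to touch, so squeeze the clip-on handle open, take it off the dish rack's rail, and let its jaw close on the middle of the dish's rim opposite the spout while the dish stays on its cork mat. Then hold the clip by its black bar, lift the dish straight up, and turn it through a quarter turn over the mat so that the spout faces the open glass jar, keeping the dish level and the kumquat in its middle. Finish still holding it there, steady and at least 10 cm above the mat; never touch the dish or the kumquat with the fingers and leave the other things where they stand.

Things in the scene. Friction and masses are not known exactly. Their poses are not given: they have to be found in the camera images.
- dish: Loose white ceramic octagonal dish, 0.16 kg, 116 mm across flats, 30 mm high, on the mat (flat foot 100 mm across). Origin: centre of its underside, z up. Walls flat, upright, 5 mm thick (outer faces 58 mm out, sides 48 mm long). Funnel floor sloping 0.13 rad: 6 mm high in the middle, 12.5 mm at the walls. Its +x side has a pouring spout reaching 78 mm out; x lies along the mat's x within 0.1 rad.
- dish_rim (a point): Middle of the top edge of the dish's wall opposite the spout, mid-thickness: at (-55.5, 0, 30) mm in the dish frame. The clip goes here.
- mat: Fixed cork mat, 130 x 130 x 6 mm, lying on the steel worktop; origin at the centre of its underside, z up. The jar stands about 175 mm from its centre along either +y or -y of the mat (jar and jar lid change places).
- kumquat_center (a point): Centre of a loose orange ball (kumquat), 28 mm across, 14 g, lying in the middle of the dish.
- clip: Loose clip-on handle, 75 g, clamped on the rack's rail, jaws down, levers up. Origin: where the clamped rim's top edge butts the stop, midway between the jaws; z up, x away from the handle bar. Steel back plate x -8.5 to -2.5, 22 mm wide in y, z -16 (jaw tip) to 56 (fixed lever). Sprung half faces it: jaw plate x 2.5 to 8.5, z -16 to 14, pivot along y at x 0, z 14.
- clip_levers (a point): Point at (0, 0, 38) mm in the clip frame between back plate and red lever (22 mm wide, leaning out to x 24 at z 53): squeeze here from above, fingers closing along clip x, about 10 to 15 N. The red lever swings until parallel with the back plate, at a hard stop; the levers are then 17 mm over their outsides, centred on x 0.
- clip_bar (a point): Point in the black handle bar at (-64, 0, 7) mm in the clip frame. Bar: 14 mm wide in y, z 0 to 14, x -8.5 to -95. Grip from above, fingers closing along clip y; holding it does not open the jaw.
- clip_jaw (a joint): Opening angle of the clip's sprung jaw, rad: 0 closed (5 mm gap), 0.4 fully open (mouth 10 mm wide at the stop, 16 mm at the tips; the jaw moves to clip +x, the back plate's face stays at x -2.5). Spring torque 0.24 N m closed, 0.32 open; it closes itself when released.
- rack: Fixed chrome dish rack, 200 mm wide in y, 260 mm deep in +x, 120 mm high, two plates in its rear half (up to 180 mm high). Its front rail is a flat upright strip along y, 5 mm thick, 36 mm high, top at 120 mm; origin at worktop height under the rail's middle. The clip sits on the rail within 50 mm of the middle, bar to the rack's -x.
- jar: Open empty glass jar, 84 mm across, 70 mm at its threaded neck, 95 mm high, loose; origin at the centre of its underside.
- jar_lid: Green screw lid, 84 mm across, 14 mm thick, loose on the worktop at the other side of the mat; origin at the centre of its underside.
- scoop: Green plastic scoop lying beyond the mat, 50 x 60 x 30 mm pan with a 75 mm handle; origin under the pan.
- rest0: Steel chopstick rest, 52 x 14 x 15 mm, beyond the mat; origin at the centre of its underside.
- rest1: The second steel chopstick rest, same size.
- dish_spout (a point): Tip of the dish's spout (blue bottom, 26 mm wide), at (78, 0, 24) mm in the dish frame.
Things that resemble listed ones, but are neither listed nor needed, are in the scene too. There is more than one size of the mat; the job needs the middle-sized.

How it is judged:
By the outcome, as a careful person would: the job done as asked, in the order asked, and still so for the second after the job is handed in, while the arm keeps its last pose, push and grip.
It also fails if it takes over 61 s, if anything falls off the work surface, if the arm or the gripper's body presses on something with over 40 N, if the wrist force passes 120 N, or if a joint passes its speed limit or range.

### The arm

A 7-joint arm with a two-finger parallel gripper is mounted at the origin on the work surface. World frame = base frame: x ahead of the robot, y to its left, z up, the work surface at z = 0. Lengths are in m, angles in rad, forces in N, time in s.
With the tool pointing down it reaches from about 0.4 to 0.85 m from the base axis. Payload 4.5 kg.
Tool frame: the origin (TCP) lies midway between the tips of the shut fingers; the grasp point (between the pads) lies 19 mm behind it; z points along the fingers, x is the direction in which the jaws open and shut, and the axes are right-handed (so a half turn about z gives the same grasp; the last joint's range is limited). The gripper opens to 85 mm and grips with 20 to 120 N. Pads are 22 mm wide; open, the fingers measure 114 mm over their backs; the gripper's body (76 mm by 85 mm) begins 54 mm behind the grasp point. The pads swing forward as they close: fully open they stand 13 mm farther back than shut.
Start: joints at [1.222, 0.689, -0.195, 1.565, 0.157, 0.902, -0.215], TCP at [0.233, -0.58, 0.231] pointing down, gripper open.
Joint ranges: [-3.01, 3.01], [-0.46, 2.08], [-1.47, 1.51], [0.13, 2.56], [-1, 4.14], [0.04, 2.09], [-2.66, 2.66]. Speed limits (rad/s): [2.57, 2.57, 3.14, 3.14, 3.14, 3.14, 3.14].

### API

Orientations are given as [roll, pitch, yaw] about the fixed x, y, z axes, in that order (R = Rz(yaw) Ry(pitch) Rx(roll)).
In Python, from plant import env, ik, eyes, ticket gives the robot as it stands. Calls block until the motion is done:
- env.move_ptp(position, orientation): joint-space move of the TCP to a pose.
- env.servo_line(position, orientation=None, rate=0.15): straight line of the TCP; orientation=None keeps the orientation; rate is the mean speed in m/s.
- env.move_joints(angles): joint-space move.
- env.move_gripper(opening, grasp_force=None): finger opening in m; grasp_force is the grip in N (None keeps the last); returns when the fingers have stopped.
- env.dwell(seconds).
- ik(position, orientation): joint angles nearest the present ones, or None.
- eyes.camera(name): name is "scene" or "top" or "wrist"; returns the picture (400x640x3 uint8, red, green, blue); there is no depth.
- eyes.camera_model(name): a dict with "camera_matrix" (3x3 intrinsics, pixels), "position" and "orientation" of the camera in the world; the wrist camera has in their place "tool_from_camera" (4x4, takes a point from camera to tool coordinates, whose origin is the TCP and whose axes are the tool frame's). Camera axes: x right, y up, looking along -z (the intrinsics and any distortion apply to the point x, -y, -z); pixel columns grow to the right and rows downward; lengths in m; the calibration is good to about 2 mm. The wrist camera is an equidistant fisheye: a pixel r from the principal point sees the ray r / f radians off the axis. A picture is of the moment at which its call begins: read the wrist's pose just before it. camera_model takes no time and is no camera call.
A pose or a line that the arm cannot do raises env.MotionError and nothing moves.
- ticket.sign_off(): hands the job in, once; it reports no verdict.
Readings, each from a call of its own:
- env.read_t(): time.
- env.read_q(): joint angles.
- env.read_joint_vel(): joint speeds.
- env.read_joint_efforts(): joint torques, N m.
- env.read_tcp_pos(): TCP position.
- env.read_ee_rot(): TCP orientation.
- env.read_wrist_force(): force on the tool from outside, world axes, zero at the start.
- env.read_torque(): the same for the moment, N m.
- env.read_width(): finger opening in m.
Only numpy, scipy, OpenCV 4.12 (cv2) and the standard library are available. Lean on these libraries where they do the work, as an engineer would, in place of code of your own. Each camera call takes 0.05 s, during which the arm holds its last target.

## Working session

There is one attempt and no reset: what is moved stays moved. The work goes in short steps, each a Python script; the robot and the scene stay as the last script left them, time stands still between calls to the robot, and variables do not carry over. Pictures are saved under pics/ and viewed, and the job is handed in when it is done.

```bash
ls; mkdir -p pics; python3 - <<'E'
from plant import env, ik, eyes, ticket
import cv2, numpy as np
for n in ["scene","top","wrist"]:
    im=eyes.camera(n); cv2.imwrite(f"pics/{n}0.png",im[:,:,::-1])
    print(n,eyes.camera_model(n))
print(env.read_t(),env.read_tcp_pos(),env.read_ee_rot(),env.read_width())
E
```

```text
pics
scene {'camera_matrix': array([[451.27011546,   0.        , 327.29566696],
       [  0.        , 451.27011546, 202.95143988],
       [  0.        ,   0.        ,   1.        ]]), 'position': array([ 0.89562692, -0.53403791,  0.84152256]), 'orientation': array([0.74679128, 0.01704744, 0.54087107])}
top {'camera_matrix': array([[480.74265078,   0.        , 317.83677244],
       [  0.        , 480.74265078, 199.36900727],
       [  0.        ,   0.        ,   1.        ]]), 'position': array([0.34286893, 0.04553684, 1.10413071]), 'orientation': array([ 0.19422515,  0.01588785, -1.55749538])}
wrist {'camera_matrix': array([[309.70691629,   0.        , 320.32780691],
       [  0.        , 309.70691629, 203.04653572],
       [  0.        ,   0.        ,   1.        ]]), 'tool_from_camera': array([[ 9.99999926e-01,  3.83983037e-04,  3.09747644e-05,
        -7.99804447e-04],
       [ 3.78227296e-04, -9.63380476e-01, -2.68137866e-01,
        -6.81843173e-02],
       [-7.31199088e-05,  2.68137858e-01, -9.63380550e-01,
        -1.44391689e-01],
       [ 0.00000000e+00,  0.00000000e+00,  0.00000000e+00,
         1.00000000e+00]])}
0.15 [ 0.23321581 -0.57933356  0.23066989] [ 3.14149716e+00  1.39347640e-03 -1.18798391e+00] 0.08539215954320865
```

View pics/scene0.png

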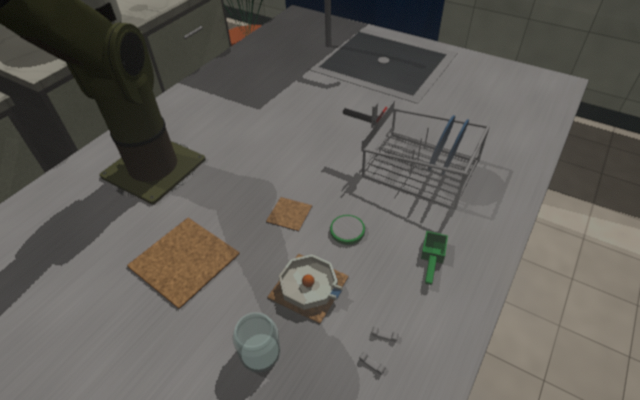

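View pics/top0.png

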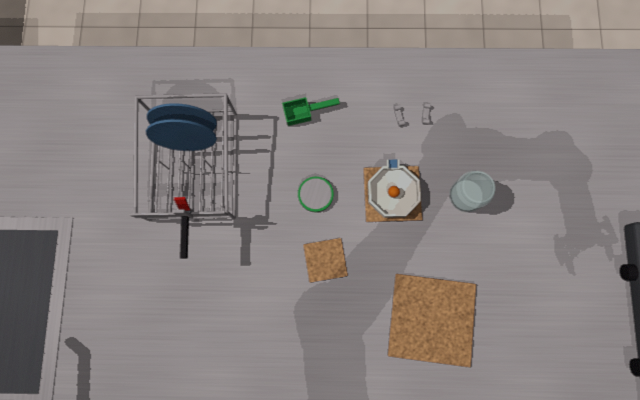

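View pics/wrist0.png

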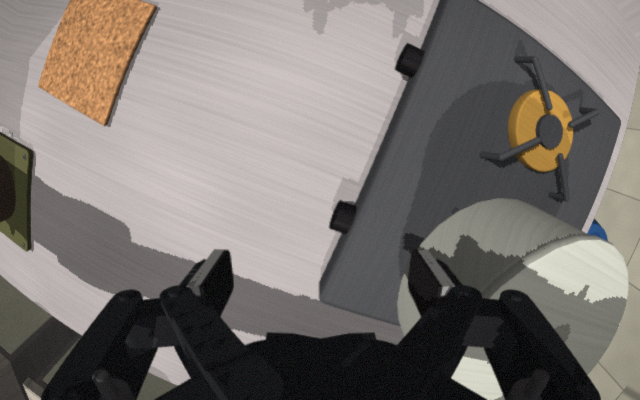

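The top view shows three mats: a large one at (432,320), a small one at (326,260), and the middle-sized one at (393,193), which carries the dish. The spout is up at (393,165). The jar is at (470,190), on the -y side, and the lid is at (315,194). The clip is on the rail at about (184,210), with its red lever at (182,203) and its bar running down to (184,257). Next I'll enlarge these and measure.

```bash
cat > h.py <<'E'
from plant import env, ik, eyes, ticket
import cv2, numpy as np
from scipy.spatial.transform import Rotation as R
def E2R(e): return R.from_euler('xyz',e).as_matrix()
def ray(n,uv,tcp=None):
    m=eyes.camera_model(n);K=m['camera_matrix'];u,v=uv
    x=(u-K[0,2])/K[0,0];y=(v-K[1,2])/K[1,1]
    if n!='wrist':
        Rm=E2R(m['orientation']);d=Rm@np.array([x,-y,-1.]);return np.array(m['position']),d/np.linalg.norm(d)
    r=np.hypot(x,y);s=np.sin(r)/max(r,1e-9);d=np.array([x*s,-y*s,-np.cos(r)])
    T=m['tool_from_camera'];p,e=tcp;Rt=E2R(e)
    return np.array(p)+Rt@T[:3,3],Rt@T[:3,:3]@d
def onplane(n,uv,z,tcp=None):
    o,d=ray(n,uv,tcp);return o+d*(z-o[2])/d[2]
def proj(n,P,tcp=None):
    m=eyes.camera_model(n);K=m['camera_matrix']
    if n!='wrist':
        c=E2R(m['orientation']).T@(np.array(P)-m['position'])
        return K[0,2]+K[0,0]*c[0]/-c[2],K[1,2]-K[1,1]*c[1]/-c[2]
    T=m['tool_from_camera'];p,e=tcp
    t=E2R(e).T@(np.array(P)-p);c=T[:3,:3].T@(t-T[:3,3]);a=np.array([c[0],-c[1]]);th=np.arctan2(np.hypot(*a),-c[2]);a=a/max(np.hypot(*a),1e-12)*th*K[0,0]
    return K[0,2]+a[0],K[1,2]+a[1]
def tri(o1,d1,o2,d2):
    A=np.c_[d1,-d2];s,*_=np.linalg.lstsq(A,o2-o1,rcond=None);a=o1+s[0]*d1;b=o2+s[1]*d2;return (a+b)/2,np.linalg.norm(a-b)
E
python3 - <<'E'
from h import *
t=cv2.imread('pics/top0.png');s=cv2.imread('pics/scene0.png')
cv2.imwrite('pics/c1.png',np.hstack([cv2.resize(t[150:270,120:250],None,fx=3,fy=3),cv2.resize(t[150:270,340:470],None,fx=3,fy=3)]))
cv2.imwrite('pics/c2.png',np.hstack([cv2.resize(s[90:190,335:465],None,fx=3,fy=3),cv2.resize(s[230:330,250:380],None,fx=3,fy=3)]))
for uv in [(432,320),(326,260),(393,193)]: print(onplane('top',uv,.006))
for n,im in(('top',t),('scene',s)):
    hsv=cv2.cvtColor(im,cv2.COLOR_BGR2HSV)
    for nm,lo,hi in (('red',(0,180,90),(4,255,255)),('orange',(5,180,120),(12,255,255)),('blue',(100,110,60),(125,255,255)),('green',(50,150,50),(80,255,255))):
        m=cv2.inRange(hsv,lo,hi)
        k,l,st,c=cv2.connectedComponentsWithStats(m)
        for i in range(1,k):
            if st[i,4]>12: print(n,nm,st[i],c[i].round(1))
E
```

```text
[ 0.2894575  -0.19015703  0.006     ]
[0.41850168 0.04544745 0.006     ]
[ 0.57554672 -0.10897162  0.006     ]
top red [175 197  12   8  66] [180.3 200.4]
top blue [148 104  61  15 363] [179.3 109.9]
top blue [147 119  64  24 736] [175.9 128.8]
top blue [390 160   7   7  44] [392.9 163.2]
top green [283  98  56  27 706] [303.  109.4]
top green [300 179  33  32  82] [319.9 201.2]
```

View pics/c1.png

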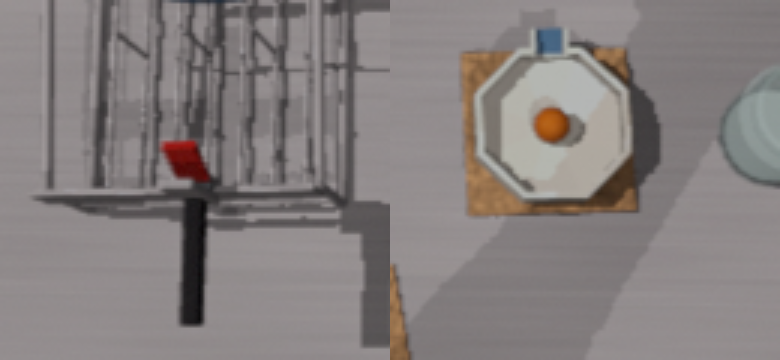

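View pics/c2.png

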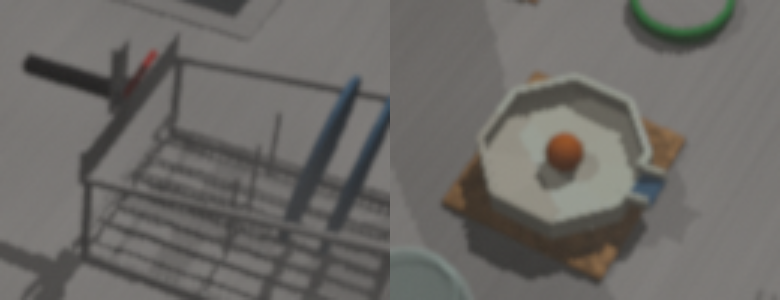

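```bash
python3 - <<'E'
from h import *
for uv,z in [((131.7,216),.12),((228.3,213.3),.12),((183.7,258.3),.134),((185.3,216),.134),((393.5,188.5),.036),((393,160),.03)]: print(uv,onplane('top',uv,z).round(4))
# view pose above clip and dish
from math import pi
def f(p,yaw):
    q=ik(p,[pi,0,yaw]);print(p,yaw,None if q is None else np.round(q,2))
for yaw in (-pi/2,0,pi/2,pi):
    f([.5,.33,.33],yaw); f([.55,-.11,.25],yaw); f([.55,.33,.17],yaw); f([.57,-.03,.2],yaw)
E
```

```text
(131.7, 216) [0.497  0.4515 0.12  ]
(228.3, 213.3) [0.5048 0.2497 0.12  ]
(183.7, 258.3) [0.4096 0.3325 0.134 ]
(185.3, 216) [0.496 0.335 0.134]
(393.5, 188.5) [ 0.5796 -0.1061  0.036 ]
(393, 160) [ 0.6483 -0.1069  0.03  ]
[0.5, 0.33, 0.33] -1.5707963267948966 [-0.44  0.57 -0.38  1.51  0.22  1.11 -2.44]
[0.55, -0.11, 0.25] -1.5707963267948966 [ 0.14  0.58 -0.05  1.74  0.03  0.82 -1.49]
[0.55, 0.33, 0.17] -1.5707963267948966 [-0.7   0.79  0.16  1.58 -0.16  0.78 -2.04]
[0.57, -0.03, 0.2] -1.5707963267948966 [-0.02  0.65 -0.01  1.77  0.01  0.72 -1.61]
[0.5, 0.33, 0.33] 0 [-0.2   0.66 -0.87  1.49  0.52  1.23 -1.14]
[0.55, -0.11, 0.25] 0 [ 0.41  0.61 -0.5   1.73  0.36  0.89 -0.24]
[0.55, 0.33, 0.17] 0 [-0.41  0.8  -0.38  1.57  0.36  0.85 -0.93]
[0.57, -0.03, 0.2] 0 [ 0.23  0.68 -0.44  1.76  0.39  0.79 -0.41]
[0.5, 0.33, 0.33] 1.5707963267948966 [-0.05  0.83 -1.3   1.48  0.8   1.44  0.2 ]
[0.55, -0.11, 0.25] 1.5707963267948966 [ 0.64  0.72 -0.93  1.72  0.66  1.05  1.05]
[0.55, 0.33, 0.17] 1.5707963267948966 [-0.21  0.89 -0.8   1.55  0.72  1.01  0.35]
[0.57, -0.03, 0.2] 1.5707963267948966 [ 0.44  0.78 -0.84  1.75  0.7   0.95  0.88]
[0.5, 0.33, 0.33] 3.141592653589793 [-0.06  0.8  -1.25  1.48  0.76  1.41  1.8 ]
[0.55, -0.11, 0.25] 3.141592653589793 [-0.18  0.63  0.51  1.76 -0.39  0.85 -2.63]
[0.55, 0.33, 0.17] 3.141592653589793 [-0.05  1.07 -1.26  1.54  1.05  1.31  1.7 ]
[0.57, -0.03, 0.2] 3.141592653589793 [-0.36  0.73  0.58  1.79 -0.54  0.79 -2.64]
```

```bash
python3 - <<'E'
from h import *
from math import pi
for nm,p in (('wd',[.57,-.14,.27]),('wc',[.47,.30,.34])):
    env.move_ptp(p,[pi,0,0]); env.dwell(.3)
    tcp=(env.read_tcp_pos(),env.read_ee_rot())
    im=eyes.camera('wrist'); cv2.imwrite(f'pics/{nm}.png',im[:,:,::-1]); np.save(nm,np.r_[tcp])
    print(tcp,env.read_t(),env.read_wrist_force())
E
```

```text
(array([ 0.56988321, -0.140498  ,  0.269949  ]), array([ 3.14144844e+00,  1.11680959e-04, -8.67913622e-04])) 2.5 [-0.29753773 -0.22150976  0.3251749 ]
(array([0.47034977, 0.29944782, 0.33986829]), array([ 3.14138111e+00,  1.32252882e-04, -1.11387911e-03])) 4.525 [ 0.14472145 -0.08799527  0.42854196]
```

View pics/wd.png

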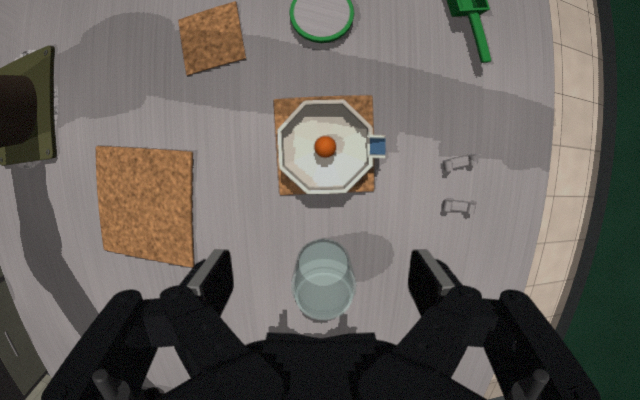

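View pics/wc.png

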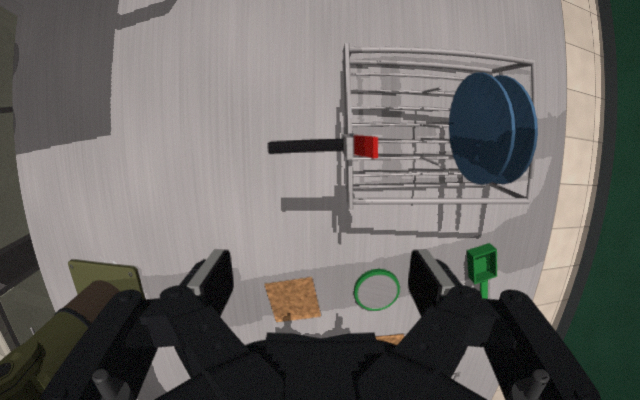

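Image right is +x and up is +y. The dish is centred at about (325,147) with its spout at (377,147), on the middle mat. The clip is at (355,147) and its bar runs left to (268,147). Next I'll crop these for accurate edges.

```bash
python3 - <<'E'
from h import *
d=cv2.imread('pics/wd.png');c=cv2.imread('pics/wc.png')
cv2.imwrite('pics/wd2.png',cv2.resize(d[85:205,260:400],None,fx=5,fy=5,interpolation=cv2.INTER_CUBIC)[:600])
cv2.imwrite('pics/wc2.png',cv2.resize(c[120:175,260:400],None,fx=5,fy=5,interpolation=cv2.INTER_CUBIC))
E
```

```text
(no output)
```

View pics/wd2.png

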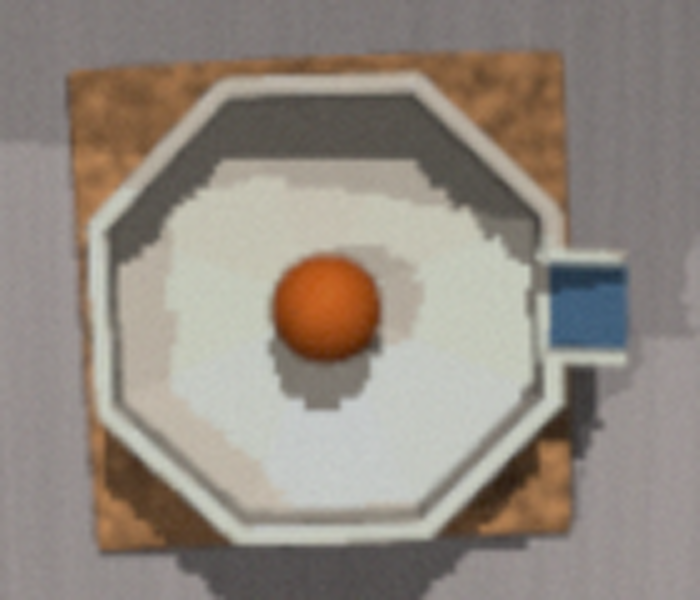

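View pics/wc2.png

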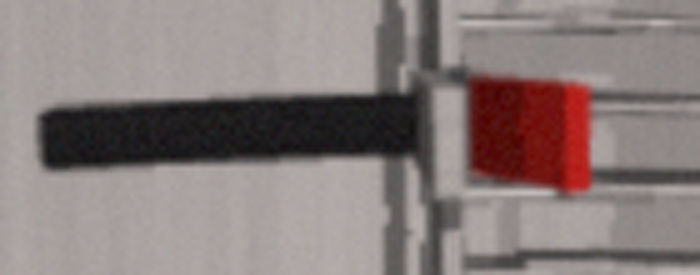

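```bash
python3 - <<'E'
from h import *
T=np.load('wd.npy');T=(T[:3],T[3:]) if T.ndim==1 else (T[0],T[1])
f=lambda u,v,z:onplane('wrist',(260+(u-2)/5,85+(v-2)/5),z,T)
C=np.array([f(*p,.036) for p in [(218,75),(422,73),(562,212),(568,402),(430,542),(235,541),(104,404),(89,230)]])
print(C.round(4)); cen=C.mean(0)
a=np.arctan2(*(C-cen)[:,1::-1].T)  # atan2(y,x)
nom=np.array([112.5,67.5,22.5,-22.5,-67.5,-112.5,-157.5,157.5])
print(cen.round(4),np.hypot(*(C-cen)[:,:2].T).round(4),'nom r',.058/np.cos(np.pi/8)); dd=np.rad2deg(a)-nom;print(dd,'yaw',np.deg2rad(dd.mean()))
m=(C[6]+C[7])/2;print('back outer mid',m,'spout tip',f(628,308,.030), 'kum',f(327,307,.036-.01))
M=[f(*p,.006) for p in [(68,72),(563,52),(572,535),(100,550)]];print(np.array(M).round(4),np.mean(M,0))
T=np.load('wc.npy');T=(T[0],T[1])
g=lambda u,v,z:onplane('wrist',(260+(u-2)/5,120+(v-2)/5),z,T)
b=[g(*p,.134) for p in [(40,112),(418,97),(420,152),(42,168)]];print(np.array(b).round(4))
e=(b[0]+b[3])/2;s=(b[1]+b[2])/2;print('bar end',e,'start',s,'yaw',np.arctan2(s[1]-e[1],s[0]-e[0]),np.linalg.norm(s-e))
print('plate top',[g(*p,.176).round(4) for p in [(418,70),(465,72),(435,200),(468,200)]])
print('lever tip',[g(*p,.173).round(4) for p in [(562,82),(590,85),(565,190),(590,190)]])
# jar, lid
T=np.load('wd.npy');T=(T[0],T[1])
print('jar top',onplane('wrist',(322,265),.095,T), onplane('top',(476,188),.095))
E
```

```text
[[ 0.5494 -0.048   0.036 ]
 [ 0.5985 -0.0475  0.036 ]
 [ 0.633  -0.0809  0.036 ]
 [ 0.6357 -0.1281  0.036 ]
 [ 0.6017 -0.1641  0.036 ]
 [ 0.5526 -0.1638  0.036 ]
 [ 0.5204 -0.1287  0.036 ]
 [ 0.5176 -0.0854  0.036 ]]
[ 0.5761 -0.1058  0.036 ] [0.0637 0.0625 0.0621 0.0636 0.0636 0.0626 0.0602 0.0619] nom r 0.06277874761695885
[ 2.30799178  1.52169059  1.14663702  1.95507666  1.20127874  0.40451776
 -0.17371046  3.29734657] yaw 0.025439981711312756
back outer mid [ 0.51903426 -0.10706785  0.036     ] spout tip [ 0.6514687  -0.10480285  0.03      ] kum [ 0.57578685 -0.10585277  0.026     ]
[[ 0.5085 -0.0444  0.006 ]
 [ 0.6379 -0.039   0.006 ]
 [ 0.6434 -0.1694  0.006 ]
 [ 0.5142 -0.1735  0.006 ]] [ 0.57597477 -0.10656462  0.006     ]Traceback (most recent call last):
  File "<stdin>", line 13, in <module>
  File "<stdin>", line 12, in <lambda>
  File "h.py", line 14, in onplane
    o,d=ray(n,uv,tcp);return o+d*(z-o[2])/d[2]
        ~~~^^^^^^^^^^
  File "h.py", line 11, in ray
    T=m['tool_from_camera'];p,e=tcp;Rt=E2R(e)
                                       ~~~^^^
  File "h.py", line 4, in E2R
    def E2R(e): return R.from_euler('xyz',e).as_matrix()
                       ~~~~~~~~~~~~^^^^^^^^^
  File "scipy/spatial/transform/_rotation.pyx", line 1428, in scipy.spatial.transform._rotation.Rotation.from_euler
  File "scipy/spatial/transform/_rotation.pyx", line 541, in scipy.spatial.transform._rotation._format_angles
ValueError: Expected `angles` to be at most 2-dimensional with width equal to number of axes specified, got () for shape
```

```bash
python3 - <<'E'
from h import *
T=np.load('wc.npy');T=(T[:3],T[3:])
g=lambda u,v,z:onplane('wrist',(260+(u-2)/5,120+(v-2)/5),z,T)
b=[g(*p,.134) for p in [(40,112),(418,97),(420,152),(42,168)]];print(np.array(b).round(4))
e=(b[0]+b[3])/2;s=(b[1]+b[2])/2;print('bar end',e,'start',s,'yaw',np.arctan2(s[1]-e[1],s[0]-e[0]),np.linalg.norm(s-e))
print('plate top',[g(*p,.176).round(4) for p in [(418,70),(465,72),(435,200),(468,200)]])
print('lever tip',[g(*p,.173).round(4) for p in [(562,82),(590,85),(565,190),(590,190)]])
for p in [(347.5,45),(351,203)]: print('rail',onplane('wrist',p,.12,T))
T=np.load('wd.npy');T=(T[:3],T[3:])
print('jar top',onplane('wrist',(322,265),.095,T), onplane('top',(476,188),.095))
E
```

```text
[[0.4104 0.3428 0.134 ]
 [0.4962 0.3455 0.134 ]
 [0.4968 0.3329 0.134 ]
 [0.4105 0.3299 0.134 ]]
bar end [0.4104918  0.33630365 0.134     ] start [0.49647535 0.33921891 0.134     ] yaw 0.03389185808678989 0.08603295700104537
plate top [array([0.493 , 0.3536, 0.176 ]), array([0.5024, 0.3533, 0.176 ]), array([0.4967, 0.3275, 0.176 ]), array([0.5034, 0.3276, 0.176 ])]
lever tip [array([0.5225, 0.3515, 0.173 ]), array([0.5282, 0.3511, 0.173 ]), array([0.5236, 0.3294, 0.173 ]), array([0.5288, 0.3295, 0.173 ])]
rail [0.50213811 0.45718716 0.12      ]
rail [0.50787127 0.26666867 0.12      ]
jar top [ 0.57166523 -0.2346995   0.095     ] [ 0.56937807 -0.27366504  0.095     ]
```

```bash
python3 - <<'E'
from h import *
from math import pi
env.move_gripper(.06,25)
env.move_ptp([.5052+.01,.3395,.23],[pi,0,.033]); env.dwell(.2)
tcp=(env.read_tcp_pos(),env.read_ee_rot()); print(tcp,env.read_t(),env.read_width())
im=eyes.camera('wrist')[:,:,::-1]; np.save('wc3',np.r_[tcp]); cv2.imwrite('pics/wc3.png',im)
cv2.imwrite('pics/wc3c.png',cv2.resize(im[190:370,180:460],None,fx=2.8,fy=2.8,interpolation=cv2.INTER_CUBIC))
o=np.array([.5052,.3395,.12]);c,s=np.cos(.033),np.sin(.033)
for p in [(-8.5,11,56),(-8.5,-11,56),(-8.5,7,14),(-8.5,-7,14),(-95,7,14)]:
    p=np.array(p)/1e3;print(np.round(proj('wrist',o+[c*p[0]-s*p[1],s*p[0]+c*p[1],p[2]],tcp),1))
E
```

```text
(array([0.51569519, 0.33983551, 0.23238399]), array([-3.13974686e+00, -3.10212848e-03,  3.27117591e-02])) 5.6667 0.0598698985800951
[292.  205.9]
[292.9 236.2]
[296.5 196.3]
[296.9 212.8]
[196.4 196.8]
```

View pics/wc3c.png

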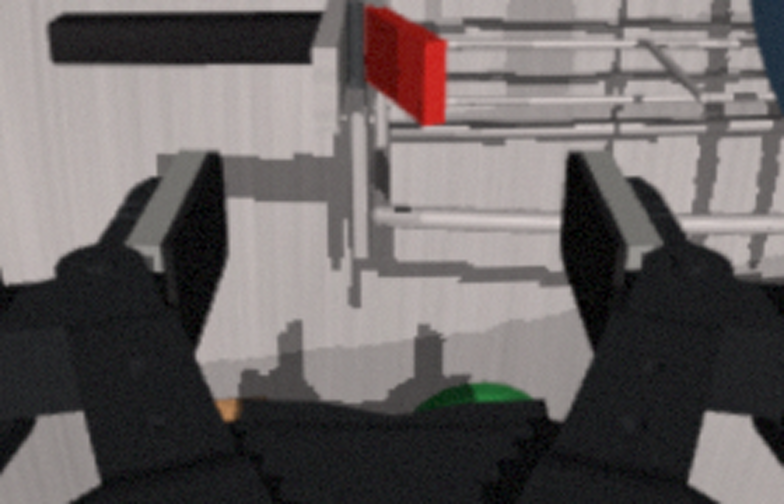

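```bash
python3 - <<'E'
from h import *
from math import pi
o=np.array([.5052,.3395]);yaw=.033;d=np.array([np.cos(yaw),np.sin(yaw)])
def P(x,z): return [*(o+d*x),z]
env.servo_line(P(.014,.2),[pi,0,yaw],.15)
env.servo_line(P(.014,.139),[pi,0,yaw],.1)
print(env.read_t(),env.read_tcp_pos(),env.read_wrist_force())
for w in [.044,.036,.031,.026,.022,.018]:
    env.move_gripper(w,25)
    env.servo_line(P(-.0085+w/2,.139),[pi,0,yaw],.05)
    print(w,env.read_width(),env.read_tcp_pos().round(4),env.read_wrist_force().round(2),round(env.read_t(),2))
im=eyes.camera('wrist')[:,:,::-1];cv2.imwrite('pics/g1.png',im[150:400,120:520])
E
```

```text
6.825 [0.51949994 0.34046359 0.1395891 ] [-0.06802432  0.29849721 -0.04422871]
0.044 0.04420044479990976 [0.5185 0.3402 0.1391] [-3.07  0.51  0.83] 7.38
0.036 0.03590173468183984 [0.5146 0.3398 0.1389] [-3.3   0.84  1.51] 7.88
0.031 0.03123587463805167 [0.5123 0.3396 0.139 ] [-3.57  0.57  2.67] 8.36
0.026 0.026257444506236613 [0.5097 0.3396 0.1393] [-4.32 -0.49  6.83] 8.84
0.022 0.022284691762713835 [0.5077 0.3396 0.1395] [-4.01 -1.07  7.76] 9.32
0.018 0.018000224342494153 [0.5057 0.3395 0.1397] [-4.15 -1.18  8.37] 9.79
```

View pics/g1.png

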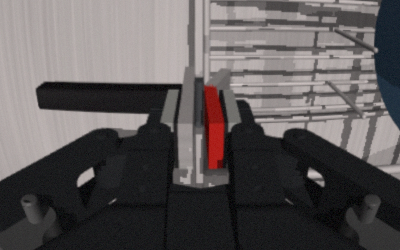

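Both levers sit between the pads and the red lever is nearly parallel to the back plate. Next I'll close to the stop and lift.

```bash
python3 - <<'E'
from h import *
from math import pi
o=np.array([.5052,.3395]);yaw=.033;d=np.array([np.cos(yaw),np.sin(yaw)])
env.move_gripper(.012,40)
print(env.read_width(),env.read_tcp_pos().round(4),env.read_wrist_force().round(2))
p=env.read_tcp_pos()
env.servo_line([p[0],p[1],.15],[pi,0,yaw],.04)
print(env.read_width(),env.read_tcp_pos().round(4),env.read_wrist_force().round(2))
env.servo_line([p[0],p[1],.22],[pi,0,yaw],.1)
env.dwell(.2)
print(env.read_width(),env.read_tcp_pos().round(4),env.read_wrist_force().round(2),env.read_torque().round(3),env.read_t())
im=eyes.camera('wrist')[:,:,::-1];cv2.imwrite('pics/g2.png',cv2.resize(im[150:350,170:470],None,fx=2.5,fy=2.5))
E
```

```text
0.016134261580135652 [0.5051 0.3395 0.1398] [-5.9  -0.61  9.98]
0.016175504463822727 [0.5052 0.3395 0.1501] [-3.16 -1.07  0.94]
0.016090649870148695 [0.5048 0.3393 0.2193] [-0.54  0.09 -0.17] [ 0.002  0.004 -0.001] 11.5333
```

View pics/g2.png

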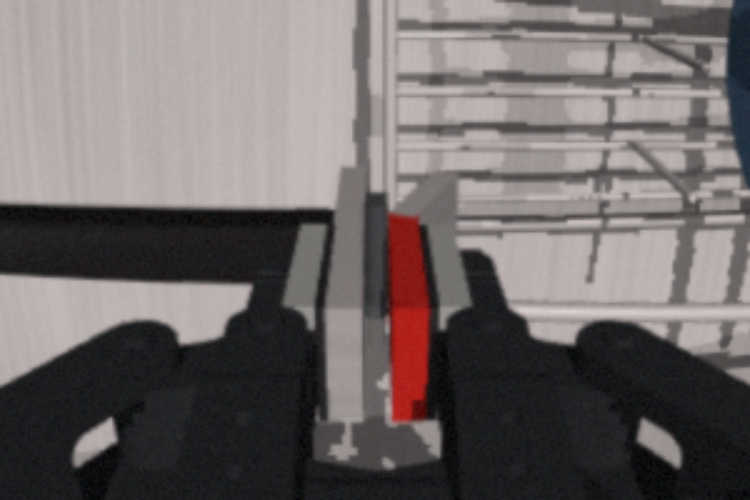

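```bash
python3 - <<'E'
from h import *
from math import pi
env.move_ptp([.54,-.02,.22],[pi,0,.033])
env.move_ptp([.54,-.155,.17],[pi,0,.033]); env.dwell(.4)
tcp=(env.read_tcp_pos(),env.read_ee_rot()); print(tcp,env.read_t(),env.read_width(),env.read_wrist_force())
im=eyes.camera('wrist')[:,:,::-1]; np.save('wd3',np.r_[tcp]); cv2.imwrite('pics/wd3.png',im)
Rt=E2R(tcp[1])
for p in [(-8.5,11,56),(-8.5,-11,56),(-8.5,7,14),(-95,7,14),(-95,-7,14),(-95,7,0)]:
    q=np.array(p)/1e3; t=np.array([q[0],-q[1],.0198-q[2]]); print(p,np.round(proj('wrist',tcp[0]+Rt@t,tcp),1))
E
```

```text
(array([ 0.54028341, -0.15429759,  0.17030265]), array([ 3.14155552e+00, -5.26526741e-04,  3.42976298e-02])) 13.9667 0.016265994360421445 [-0.40500482 -0.50778973 -1.5372859 ]
(-8.5, 11, 56) [299.  270.8]
(-8.5, -11, 56) [300.6 315.6]
(-8.5, 7, 14) [304.2 239.8]
(-95, 7, 14) [156.1 236.4]
(-95, -7, 14) [160.3 258.3]
(-95, 7, 0) [166.5 228.2]
```

View pics/wd3.png

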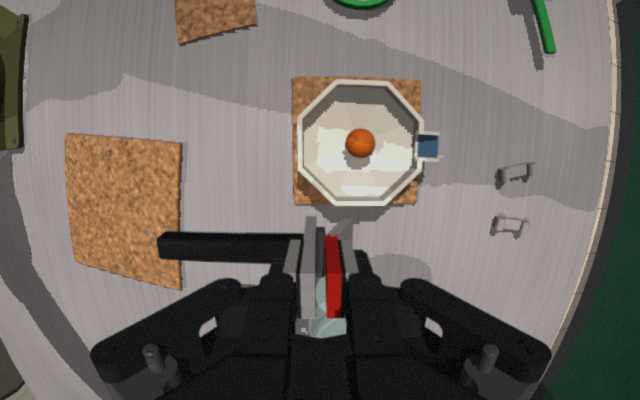

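```bash
python3 - <<'E'
from h import *
im=cv2.imread('pics/wd3.png')
cv2.imwrite('pics/wd3c.png',cv2.resize(im[70:220,285:450],None,fx=4,fy=4,interpolation=cv2.INTER_CUBIC))
cv2.imwrite('pics/wd3b.png',cv2.resize(im[210:340,150:350],None,fx=4,fy=4,interpolation=cv2.INTER_CUBIC))
E
```

```text
(no output)
```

View pics/wd3c.png

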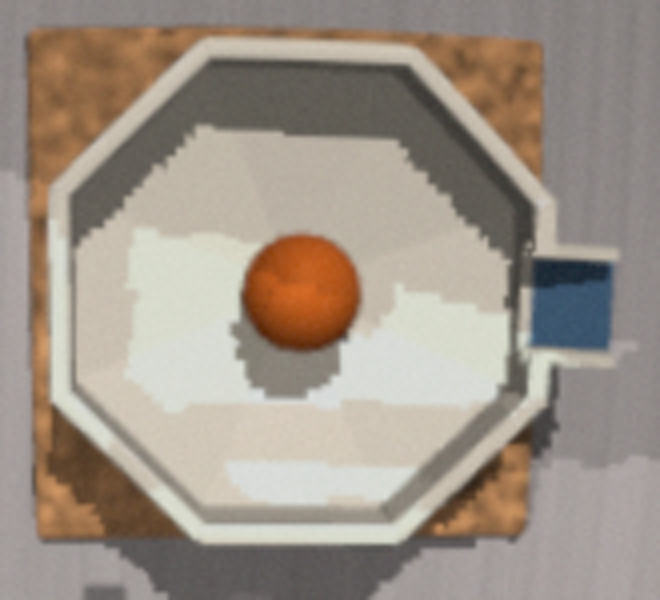

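View pics/wd3b.png

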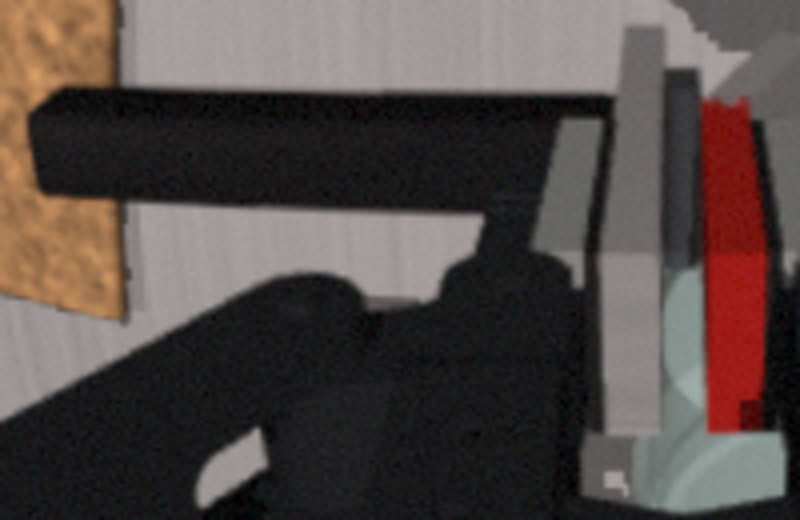

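```bash
python3 - <<'E'
from h import *
T=np.load('wd3.npy');T=(T[:3],T[3:])
f=lambda u,v,z:onplane('wrist',(285+(u-1.5)/4,70+(v-1.5)/4),z,T)
C=np.array([f(*p,.036) for p in [(205,38),(415,44),(554,200),(551,402),(402,545),(200,545),(50,402),(49,190)]])
cen=C.mean(0);a=np.arctan2(*(C-cen)[:,1::-1].T)
nom=np.array([112.5,67.5,22.5,-22.5,-67.5,-112.5,-157.5,157.5])
print(C.round(4)); dd=np.rad2deg(a)-nom
print(cen,np.hypot(*(C-cen)[:,:2].T).round(4),dd.round(2),np.deg2rad(dd.mean()))
for i,j,n in [(0,1,0),(5,4,0),(6,7,90),(3,2,90)]:
    e=C[j]-C[i];print(np.arctan2(e[1],e[0])-np.deg2rad(n),np.linalg.norm(e))
print('spout tip',f(612,305,.030),'kum',f(302,293,.026),'backmid',(C[6]+C[7])/2)
M=np.array([f(*p,.006) for p in [(28,28),(543,42),(525,540),(40,540)]]);print(M.round(4),M.mean(0))
E
```

```text
[[ 0.5505 -0.049   0.036 ]
 [ 0.5978 -0.0471  0.036 ]
 [ 0.6327 -0.0802  0.036 ]
 [ 0.6359 -0.1277  0.036 ]
 [ 0.6023 -0.1639  0.036 ]
 [ 0.5541 -0.1655  0.036 ]
 [ 0.5184 -0.1327  0.036 ]
 [ 0.5171 -0.0845  0.036 ]]
[ 0.57612084 -0.10632064  0.036     ] [0.0627 0.0631 0.0623 0.0635 0.0632 0.0631 0.0634 0.0629] [1.57 2.37 2.32 2.85 1.98 2.11 2.09 2.23] 0.03822455642308122
0.04071099704898531 0.04733118634779576
0.032773871686312316 0.04820841473997608
0.027803449867907615 0.04820546710203485
0.06754860469583446 0.04760607622563286
spout tip [ 0.65165615 -0.10392874  0.03      ] kum [ 0.57594014 -0.10637909  0.026     ] backmid [ 0.51777352 -0.10862264  0.036     ]
[[ 0.5085 -0.0438  0.006 ]
 [ 0.6379 -0.0389  0.006 ]
 [ 0.6433 -0.1698  0.006 ]
 [ 0.5144 -0.1741  0.006 ]] [ 0.57600025 -0.10667177  0.006     ]
```

```bash
python3 - <<'E'
from h import *
from math import pi
cen=np.array([.5761,-.1062]);yaw=.038;d=np.array([np.cos(yaw),np.sin(yaw)])
P=lambda x,z:[*(cen+d*x),z]
env.servo_line(P(-.0555-.003,.12),[pi,0,yaw],.15)
env.servo_line(P(-.0555-.003,.0775),[pi,0,yaw],.1);env.dwell(.3)
p=env.read_tcp_pos();env.servo_line(list(np.array(P(-.0555-.003,.0775))*2-p),[pi,0,yaw],.05)
env.dwell(.2)
print(P(-.0585,.0775),env.read_tcp_pos(),env.read_ee_rot(),env.read_wrist_force(),env.read_t())
im=eyes.camera('wrist')[:,:,::-1];cv2.imwrite('pics/p1.png',cv2.resize(im[150:350,200:500],None,fx=2.6,fy=2.6))
im=eyes.camera('scene')[:,:,::-1];cv2.imwrite('pics/p1s.png',cv2.resize(im[220:330,230:370],None,fx=5,fy=5,interpolation=cv2.INTER_CUBIC))
E
```

```text
[np.float64(0.5176422319177256), np.float64(-0.10842246503662582), 0.0775] [ 0.51734815 -0.10831426  0.07700305] [-3.14159199e+00  2.18458288e-05  3.80274701e-02] [ 0.35064582 -0.35318229 -0.54705162] 15.975
```

View pics/p1.png

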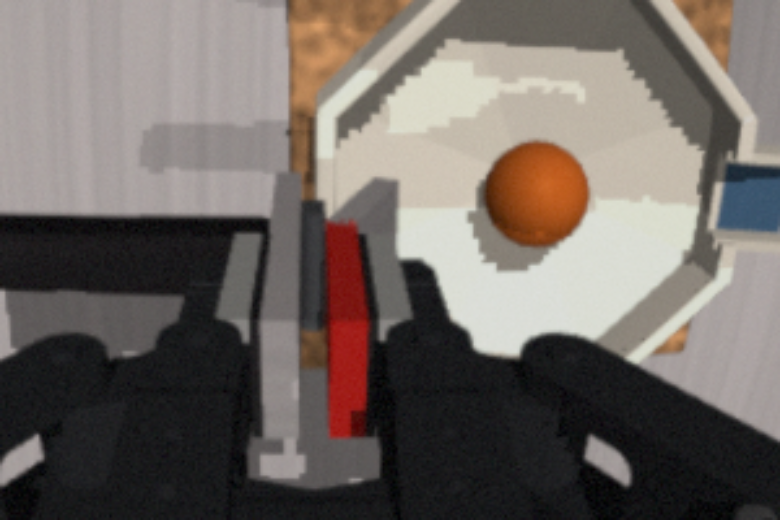

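View pics/p1s.png

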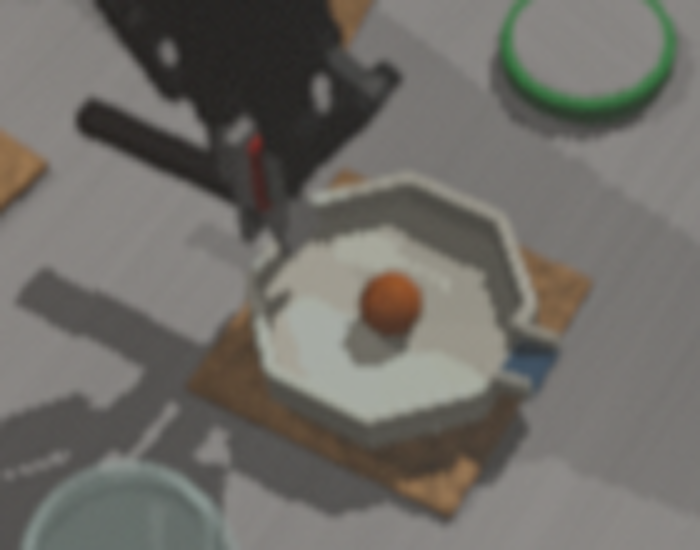

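```bash
python3 - <<'E'
from h import *
from math import pi
cen=np.array([.5761,-.1062]);yaw=.038;d=np.array([np.cos(yaw),np.sin(yaw)])
P=lambda x,z:[*(cen+d*x),z]
for z in (.068,.062,.0585,.0570,.0560,.0552):
    env.servo_line(P(-.0585,z),[pi,0,yaw],.05)
    f=env.read_wrist_force();print(z,env.read_tcp_pos().round(4),f.round(2),round(env.read_t(),2))
    if f[2]>3: break
E
```

```text
0.068 [ 0.5173 -0.1084  0.0675] [ 0.6  -0.17 -1.06] 16.41
0.062 [ 0.5174 -0.1084  0.0617] [-0.64 -0.16  0.2 ] 16.68
0.0585 [ 0.5175 -0.1084  0.0583] [-1.11 -0.33 -0.5 ] 16.93
0.057 [ 0.5176 -0.1084  0.057 ] [-0.17  0.56 -0.23] 17.18
0.056 [ 0.5176 -0.1084  0.056 ] [-1.2   0.44 -0.08] 17.43
0.0552 [ 0.5177 -0.1085  0.0558] [-1.08 -0.28  5.5 ] 17.68
```

```bash
python3 - <<'E'
from h import *
from math import pi
cen=np.array([.5761,-.1062]);yaw=.038;d=np.array([np.cos(yaw),np.sin(yaw)])
P=lambda x,z:[*(cen+d*x),z]
def rep(l): print(l,round(env.read_width(),4),env.read_tcp_pos().round(4),env.read_wrist_force().round(2),round(env.read_t(),2))
env.servo_line(P(-.0585,.0562),[pi,0,yaw],.05)
env.servo_line(P(-.0570,.0562),[pi,0,yaw],.03);rep('a')
env.servo_line(P(-.0558,.0562),[pi,0,yaw],.03);rep('b')
env.servo_line(P(-.0558,.0552),[pi,0,yaw],.03);rep('c')
im=eyes.camera('wrist')[:,:,::-1];cv2.imwrite('pics/p2.png',cv2.resize(im[150:350,200:500],None,fx=2.6,fy=2.6))
E
```

```text
a 0.0165 [ 0.5193 -0.1083  0.0561] [-0.23  0.02 -0.96] 18.18
b 0.0161 [ 0.5204 -0.1083  0.0561] [ 0.43  0.53 -0.9 ] 18.43
c 0.0162 [ 0.5204 -0.1083  0.0558] [-1.17  1.07  5.52] 18.68
```

View pics/p2.png

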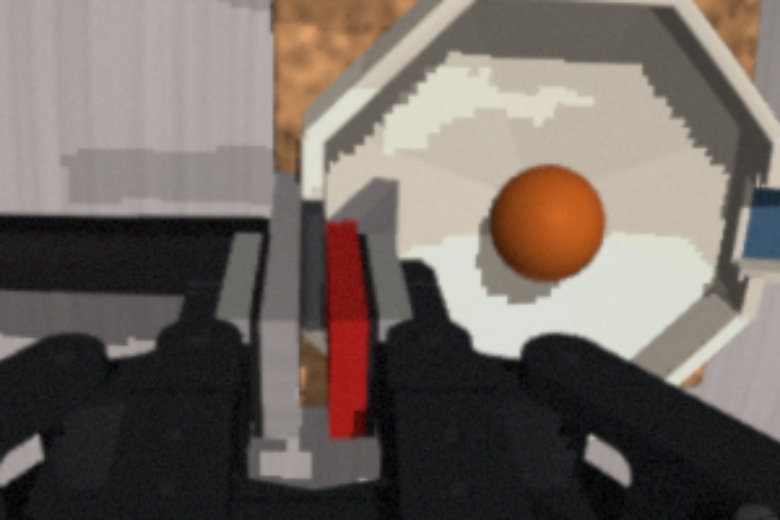

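```bash
python3 - <<'E'
from h import *
from math import pi
cen=np.array([.5761,-.1062]);yaw=.038;d=np.array([np.cos(yaw),np.sin(yaw)])
P=lambda x,z:[*(cen+d*x),z]
def rep(l): print(l,round(env.read_width(),4),env.read_tcp_pos().round(4),env.read_wrist_force().round(2),round(env.read_t(),2))
for w in (.019,.022,.025,.028,.031,.035,.040):
    env.move_gripper(w,25)
    env.servo_line(P(-.0558+w/2-.0081,.0554),[pi,0,yaw],.05);rep(w)
env.move_gripper(.055,25);rep('o')
im=eyes.camera('wrist')[:,:,::-1];cv2.imwrite('pics/p3.png',cv2.resize(im[150:350,200:500],None,fx=2.6,fy=2.6))
E
```

```text
0.019 0.0189 [ 0.5213 -0.1084  0.0554] [-2.48 -0.68  3.59] 19.19
0.022 0.022 [ 0.5235 -0.1081  0.0553] [-0.19  0.1  -0.82] 19.66
0.025 0.0252 [ 0.5249 -0.1081  0.0554] [-0.18  0.02 -1.43] 20.12
0.028 0.0278 [ 0.5264 -0.1081  0.0554] [ 0.32 -0.06 -0.88] 20.59
0.031 0.0311 [ 0.528  -0.108   0.0555] [ 0.62  0.81 -0.51] 21.06
0.035 0.0348 [ 0.5301 -0.1079  0.0554] [-0.16 -0.3   0.36] 21.52
0.04 0.0399 [ 0.5325 -0.1078  0.0554] [-0.14  0.13  0.33] 22.0
o 0.0548 [ 0.532  -0.1079  0.0554] [0.05 0.34 0.21] 22.3
```

View pics/p3.png

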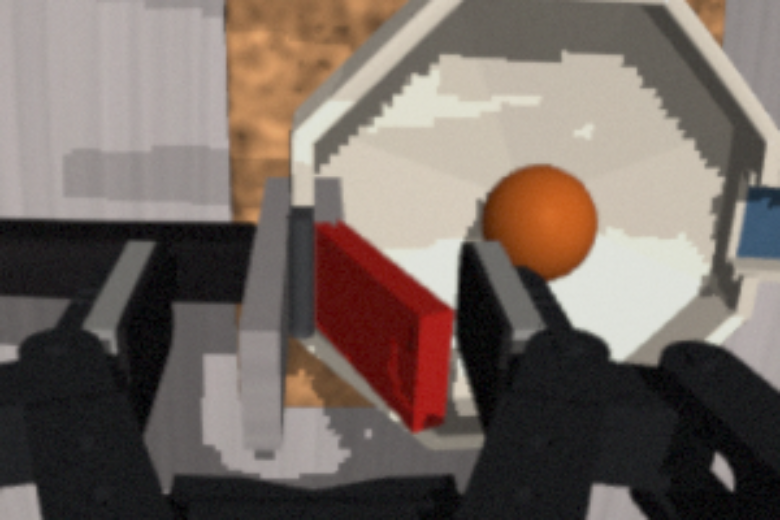

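Jaw closed on the back wall. Now I'll raise the gripper and check the clip and dish from above.

```bash
python3 - <<'E'
from h import *
from math import pi
p=env.read_tcp_pos()
env.servo_line([p[0],p[1],.13],[pi,0,.038],.1)
env.move_gripper(.05,25)
env.move_ptp([.50,-.15,.20],[pi,0,0.038]); env.dwell(.3)
tcp=(env.read_tcp_pos(),env.read_ee_rot()); print(tcp,env.read_t())
im=eyes.camera('wrist')[:,:,::-1]; np.save('wd4',np.r_[tcp]); cv2.imwrite('pics/wd4.png',im)
cv2.imwrite('pics/wd4c.png',cv2.resize(im[80:220,255:455],None,fx=4,fy=4,interpolation=cv2.INTER_CUBIC))
im=eyes.camera('scene')[:,:,::-1];cv2.imwrite('pics/s4.png',cv2.resize(im[220:330,230:370],None,fx=5,fy=5,interpolation=cv2.INTER_CUBIC))
E
```

```text
(array([ 0.49992975, -0.14906291,  0.19915425]), array([-3.14066670e+00,  1.36275505e-03,  3.95346016e-02])) 24.2167
```

View pics/wd4c.png

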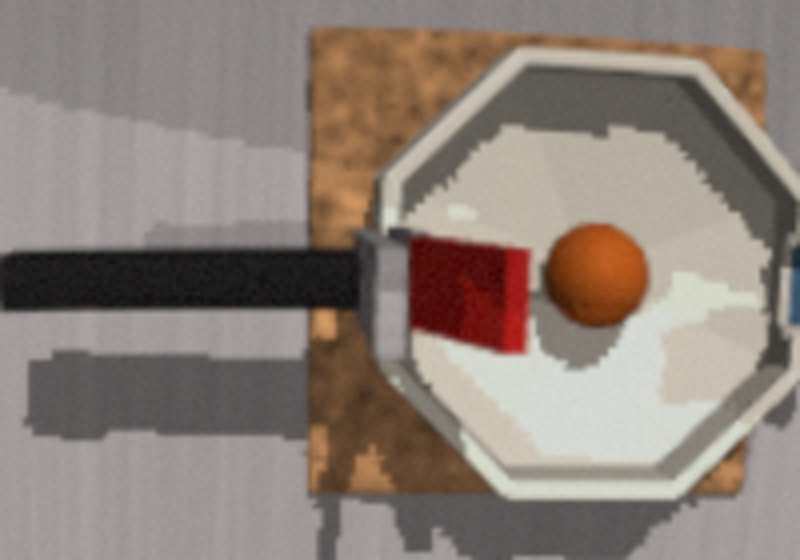

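View pics/s4.png

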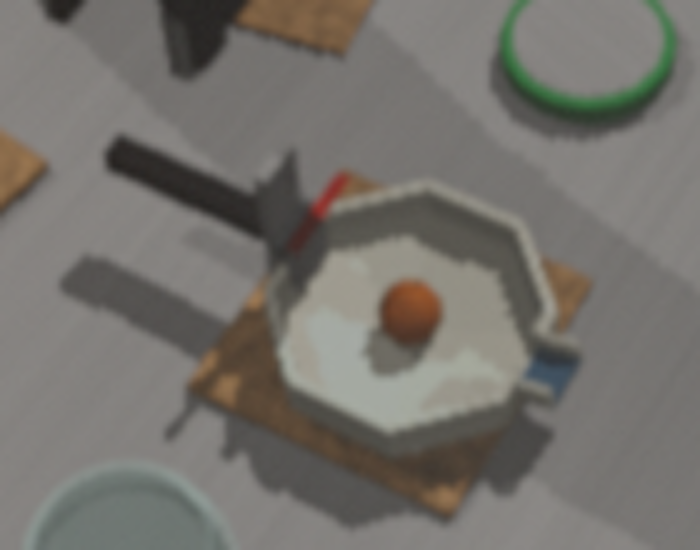

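```bash
python3 - <<'E'
from h import *
T=np.load('wd4.npy');T=(T[:3],T[3:])
f=lambda u,v,z:onplane('wrist',(255+(u-1.5)/4,80+(v-1.5)/4),z,T)
C=np.array([f(*p,.036) for p in [(520,45),(700,60),(678,500),(508,500),(381,180)]])
print(C.round(4));L=.058;r=L*np.tan(np.pi/8)
nomp=np.array([(-r,L),(r,L),(r,-L),(-r,-L),(-L,r)])
# 2D rigid fit
c0=C[:,:2].mean(0);n0=nomp.mean(0);H=(nomp-n0).T@(C[:,:2]-c0)
th=np.arctan2(H[0,1]-H[1,0],H[0,0]+H[1,1]);Rm=np.array([[np.cos(th),-np.sin(th)],[np.sin(th),np.cos(th)]])
cen=c0-Rm@n0;print('dish',cen,th,'res',((C[:,:2]-(nomp@Rm.T+cen))*1e3).round(1).tolist())
b=[f(*p,.05) for p in [(2,255),(358,250),(358,306),(2,310)]];e=(b[0]+b[3])/2;s=(b[1]+b[2])/2
print('bar',e,s,np.arctan2(s[1]-e[1],s[0]-e[0]),np.linalg.norm(s-e))
print('kum',f(598,275,.026))
M=np.array([f(*p,.006) for p in [(312,28),(308,495)]]);print(M.round(4))
E
```

```text
[[ 0.5594 -0.0482  0.036 ]
 [ 0.607  -0.0471  0.036 ]
 [ 0.6117 -0.1632  0.036 ]
 [ 0.5645 -0.165   0.036 ]
 [ 0.5263 -0.0845  0.036 ]]
dish [ 0.58557867 -0.10592756] 0.0415754075786518 res [[0.3, 0.7], [-0.2, -0.1], [-0.3, -0.3], [0.5, -0.1], [-0.3, -0.2]]
bar [ 0.43547987 -0.11172987  0.05      ] [ 0.52074332 -0.10796054  0.05      ] 0.044179358022520716 0.08534672886593395
kum [ 0.58602743 -0.10563064  0.026     ]
[[ 0.5088 -0.0443  0.006 ]
 [ 0.5135 -0.174   0.006 ]]
```

```bash
python3 - <<'E'
from h import *
from math import pi
T=np.load('wd.npy');T=(T[:3],T[3:])
print('jar',onplane('wrist',(323,288),.095,T),onplane('wrist',(322,268),.0,T),onplane('top',(474,189),.09),onplane('top',(467,194),0))
c=np.array([.5856,-.1059]);y0=.0425
q=env.read_q()
for th in np.linspace(0,-pi/2-.0,4):
    for z in (.024,.15,.18):
        a=y0+th;p=[*(c-.1195*np.array([np.cos(a),np.sin(a)])),z]
        s=ik(p,[pi,0,a+pi/2]);print(round(th,2),z,np.round(p,3),None if s is None else np.round(s,2))
E
```

```text
jar [ 0.57292012 -0.26584267  0.095     ] [ 5.72263450e-01 -2.88301025e-01  5.55111512e-17] [ 0.56825798 -0.27086341  0.09      ] [ 0.57614799 -0.28209996  0.        ]
0.0 0.024 [ 0.466 -0.111  0.024] [ 0.5   0.96 -0.61  2.12  1.28  0.51  0.5 ]
0.0 0.15 [ 0.466 -0.111  0.15 ] [ 0.68  0.79 -0.92  2.05  0.93  0.78  0.79]
0.0 0.18 [ 0.466 -0.111  0.18 ] [ 0.72  0.75 -0.98  2.03  0.86  0.84  0.85]
-0.52 0.024 [ 0.48  -0.051  0.024] [ 0.26  0.92 -0.41  2.12  1.15  0.36 -0.04]
-0.52 0.15 [ 0.48  -0.051  0.15 ] [ 0.47  0.74 -0.76  2.05  0.83  0.69  0.25]
-0.52 0.18 [ 0.48  -0.051  0.18 ] [ 0.51  0.7  -0.82  2.02  0.76  0.75  0.31]
-1.05 0.024 [ 0.522 -0.005  0.024] [ 0.15  0.93 -0.39  2.    0.91  0.39 -0.39]
-1.05 0.15 [ 0.522 -0.005  0.15 ] [ 0.3   0.74 -0.63  1.94  0.68  0.68 -0.19]
-1.05 0.18 [ 0.522 -0.005  0.18 ] [ 0.33  0.7  -0.67  1.91  0.63  0.75 -0.15]
-1.57 0.024 [0.581 0.013 0.024] [ 0.12  0.96 -0.39  1.82  0.7   0.5  -0.71]
-1.57 0.15 [0.581 0.013 0.15 ] [ 0.19  0.78 -0.51  1.77  0.53  0.74 -0.56]
-1.57 0.18 [0.581 0.013 0.18 ] [ 0.2   0.74 -0.53  1.74  0.5   0.8  -0.53]
```

```bash
python3 - <<'E'
from h import *
from math import pi
yaw=.0435;x,y=.4656,-.1104
env.move_ptp([x,y,.16],[pi,0,yaw+pi/2]);env.dwell(.2)
print(env.read_tcp_pos(),env.read_ee_rot(),env.read_t())
im=eyes.camera('wrist')[:,:,::-1];cv2.imwrite('pics/b1.png',im)
E
```

```text
[ 0.46584407 -0.11055855  0.16015567] [3.14127329e+00 5.00461103e-04 1.61330880e+00] 25.525
```

View pics/b1.png

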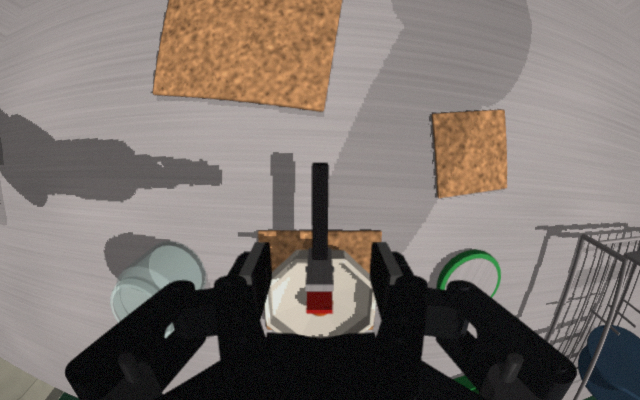

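The bar is centred between the fingers at column 320. Next I'll descend and grip.

```bash
python3 - <<'E'
from h import *
from math import pi
yaw=.0435;x,y=.4656,-.1104
def rep(l): print(l,round(env.read_width(),4),env.read_tcp_pos().round(4),env.read_ee_rot().round(4),env.read_wrist_force().round(2),env.read_torque().round(3),round(env.read_t(),2))
env.servo_line([x,y,.06],[pi,0,yaw+pi/2],.12)
env.servo_line([x,y,.0240],[pi,0,yaw+pi/2],.08);env.dwell(.1);rep('down')
env.move_gripper(.018,30);rep('near')
env.move_gripper(.010,110);env.dwell(.2);rep('grip')
im=eyes.camera('wrist')[:,:,::-1];cv2.imwrite('pics/b2.png',im)
im=eyes.camera('scene')[:,:,::-1];cv2.imwrite('pics/b2s.png',cv2.resize(im[220:330,230:370],None,fx=5,fy=5,interpolation=cv2.INTER_CUBIC))
E
```

```text
down 0.0504 [ 0.466  -0.1103  0.0246] [3.1405 0.     1.6143] [ 0.34 -0.98 -0.08] [-0.018  0.027 -0.046] 27.26
near 0.0183 [ 0.4656 -0.1104  0.0241] [3.1415e+00 1.0000e-04 1.6142e+00] [-0.54 -0.29  0.5 ] [-0.047 -0.035 -0.03 ] 27.67
grip 0.0124 [ 0.4656 -0.1106  0.0241] [3.1415e+00 4.0000e-04 1.6141e+00] [ 0.15 -0.14  1.68] [-0.212 -0.011 -0.074] 28.09
```

View pics/b2.png

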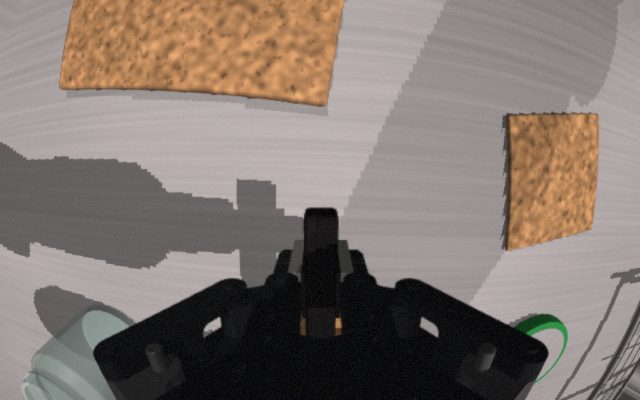

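View pics/b2s.png

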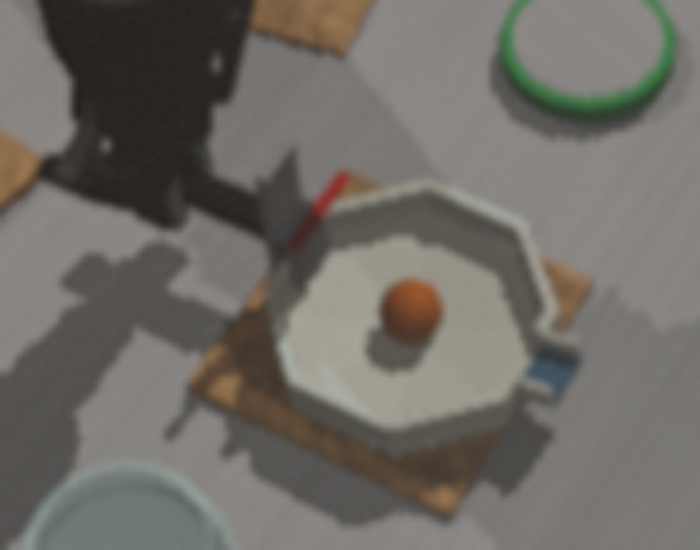

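```bash
python3 - <<'E'
from h import *
from math import pi
yaw=.0435;x,y=.4656,-.1104
def rep(l): print(l,round(env.read_width(),4),env.read_tcp_pos().round(4),env.read_ee_rot().round(4),env.read_wrist_force().round(2),env.read_torque().round(3),round(env.read_t(),2))
env.servo_line([x,y,.064],[pi,0,yaw+pi/2],.03);env.dwell(.3);rep('up')
im=eyes.camera('top')[:,:,::-1];cv2.imwrite('pics/u1t.png',cv2.resize(im[140:240,340:460],None,fx=5,fy=5,interpolation=cv2.INTER_CUBIC))
im=eyes.camera('scene')[:,:,::-1];cv2.imwrite('pics/u1.png',cv2.resize(im[200:320,230:390],None,fx=5,fy=5,interpolation=cv2.INTER_CUBIC))
E
```

```text
up 0.0123 [ 0.4656 -0.1104  0.0639] [-3.1415e+00 -1.0000e-04  1.6143e+00] [ 0.2   0.27 -1.77] [0.044 0.145 0.04 ] 29.98
```

View pics/u1.png

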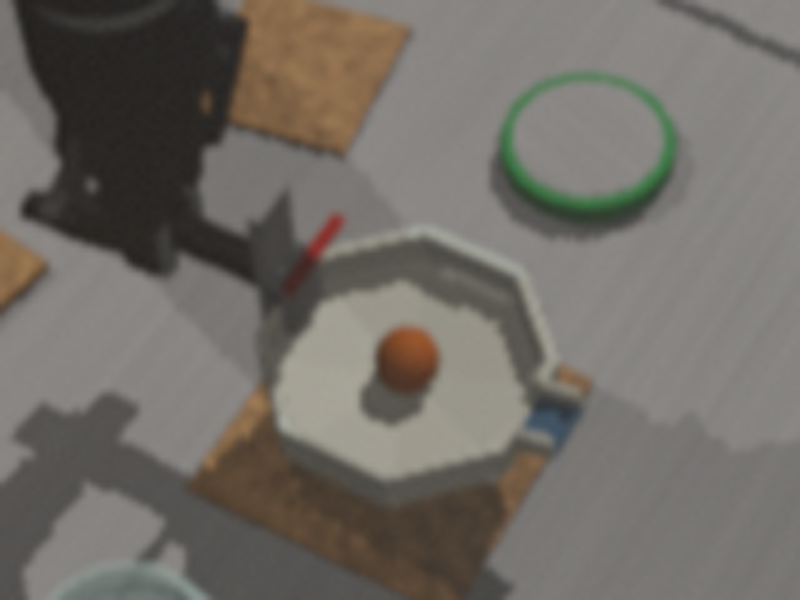

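View pics/u1t.png

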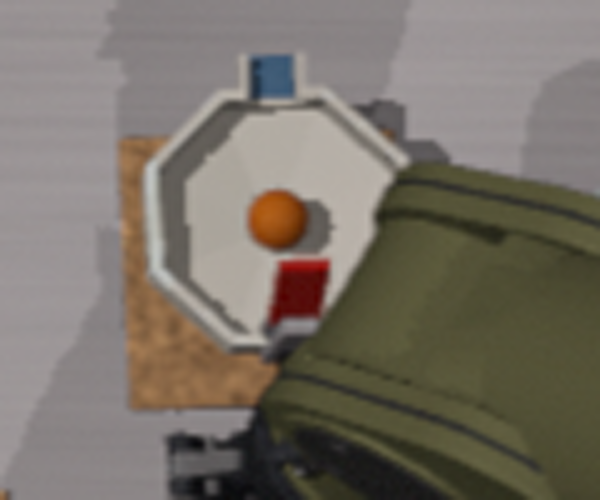

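```bash
python3 - <<'E'
from h import *
S=lambda u,v:(230+(u-2)/5,200+(v-2)/5)
Tp=lambda u,v:(340+(u-2)/5,140+(v-2)/5)
for n,a,b in [('B',(425,228),(148,270)),('C',(520,268),(148,163)),('D',(556,352),(226,90)),('spout',(567,425),(272,53)),('ball',(408,360),(278,219))]:
    print(n,*tri(*ray('scene',S(*a)),*ray('top',Tp(*b))))
E
```

```text
B [ 0.55859668 -0.04854124  0.07233447] 0.0027261258952577735
C [ 0.60585428 -0.0485735   0.07605348] 0.0028450033475377616
D [ 0.63983362 -0.08147763  0.08019599] 0.0011625933792539372
spout [ 0.658781   -0.10379726  0.07184624] 0.0007301368301911156
ball [ 0.58467281 -0.10601196  0.06495659] 0.00035325418326732737
```

```bash
python3 - <<'E'
from h import *
from math import pi
yaw=.0435;x,y=.4656,-.1104;z=.157
def rep(l): print(l,round(env.read_width(),4),env.read_tcp_pos().round(4),env.read_ee_rot().round(4),env.read_wrist_force().round(2),env.read_torque().round(3),round(env.read_t(),2))
env.servo_line([x,y,z],[pi,0,yaw+pi/2],.05);env.dwell(.2);rep('up')
c0=np.array([x,y])+.1200*np.array([np.cos(yaw),np.sin(yaw)]);c1=np.array([.578,-.106]);print(c0)
for k in range(1,7):
    a=yaw+(-pi/2-.0-yaw)*k/6;c=c0+(c1-c0)*k/6
    env.servo_line([*(c-.12*np.array([np.cos(a),np.sin(a)])),z],[pi,0,a+pi/2],.045)
    if k%2==0: rep(k)
env.dwell(.4);rep('end')
for n in ('top','scene','wrist'):
    im=eyes.camera(n)[:,:,::-1];cv2.imwrite(f'pics/e_{n}.png',im)
E
```

```text
up 0.0123 [ 0.4655 -0.1104  0.1569] [-3.1414e+00 -1.0000e-04  1.6143e+00] [ 0.19  0.18 -1.8 ] [-0.049  0.227  0.008] 32.28
[ 0.58548648 -0.10518165]
2 0.012 [ 0.4772 -0.0489  0.1569] [-3.1414e+00  4.0000e-04  1.0763e+00] [-0.27  0.49 -2.45] [0.1   0.199 0.058] 33.99
4 0.0121 [ 0.5187 -0.003   0.1569] [3.1416e+00 6.0000e-04 5.3840e-01] [-0.66 -0.14 -1.52] [ 0.17   0.101 -0.029] 35.68
6 0.0119 [0.5776 0.0139 0.1569] [3.1414e+00 6.0000e-04 7.0000e-04] [ 0.77 -0.57 -2.87] [ 0.203 -0.047 -0.052] 37.36
end 0.0122 [0.5779 0.0139 0.157 ] [3.1416 0.     0.    ] [ 0.68  0.17 -1.78] [0.191 0.012 0.009] 37.76
```

View pics/e_scene.png

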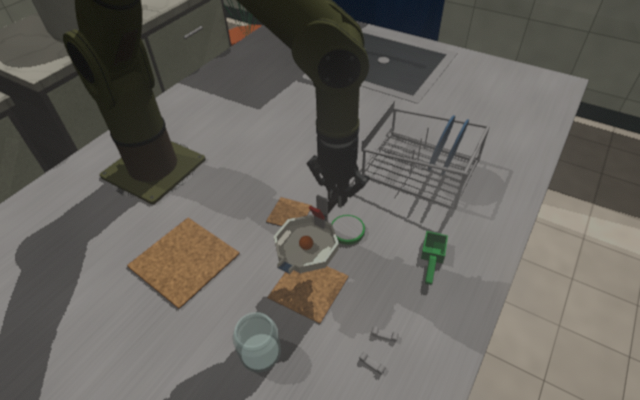

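View pics/e_top.png

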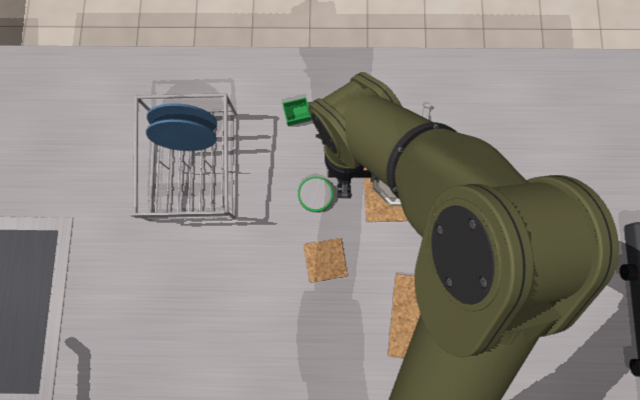

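```bash
python3 - <<'E'
from h import *
im=cv2.imread('pics/e_scene.png');cv2.imwrite('pics/e_c.png',cv2.resize(im[185:295,250:370],None,fx=5,fy=5,interpolation=cv2.INTER_CUBIC))
zb=.157-.024+.006
c=np.array([.578,-.106,zb]);a=-np.pi/2
Rm=np.array([[np.cos(a),-np.sin(a),0],[np.sin(a),np.cos(a),0],[0,0,1]])
L=.058;r=L*np.tan(np.pi/8)
def pr(p): u,v=proj('scene',c+Rm@np.array(p)); return round((u-250)*5+2),round((v-185)*5+2)
for p in [(-L,r),(-r,L),(r,L),(L,r),(L,-r),(r,-L),(-r,-L),(-L,-r)]: print(np.round(p,3),pr([*p,.03]))
print('spout',pr([.078,0.013,.03]),pr([.078,-.013,.03]),'ball',pr([0,0,.02]),'spout bot',pr([.078,0,.024]))
E
```

```text
[-0.058  0.024] (414, 195)
[-0.024  0.058] (446, 289)
[0.024 0.058] (380, 380)
[0.058 0.024] (250, 408)
[ 0.058 -0.024] (141, 353)
[ 0.024 -0.058] (120, 254)
[-0.024 -0.058] (191, 172)
[-0.058 -0.024] (310, 148)
spout (194, 435) (134, 404) ball (283, 288) spout bot (165, 429)
```

View pics/e_c.png

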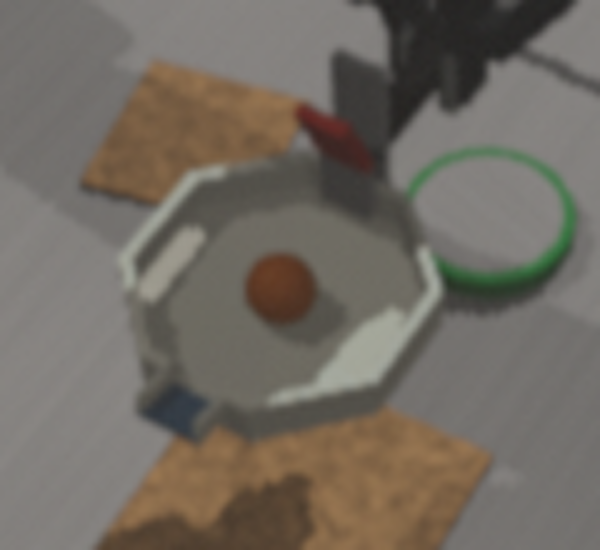

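View pics/e_wrist.png

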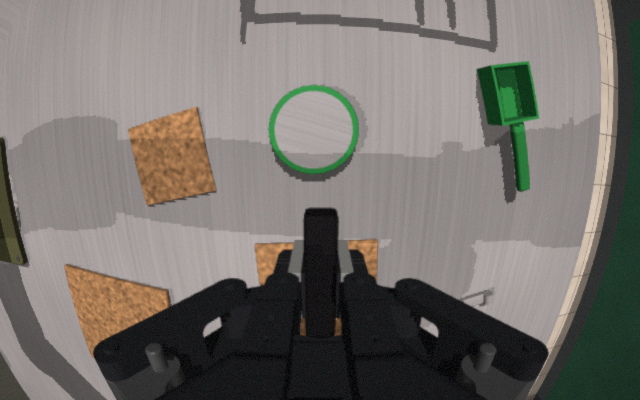

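The projected level-dish corners match the picture to about 1 px, or 2–3 mm. The kumquat is at (281,288) in the crop against a predicted (283,288). The bar sits in the wrist view exactly where it did at the grip, so nothing has slipped. I'll hand in the job.

```bash
python3 - <<'E'
from h import *
env.dwell(.6)
print(env.read_t(),env.read_tcp_pos(),abs(env.read_joint_vel()).max(),env.read_width())
print(ticket.sign_off())
E
```

```text
38.5083 [0.57799415 0.01400583 0.15699415] 0.0015041849110493614 0.012248972685850254
the job is handed in; nothing more can be done
None
```

The job is handed in at 38.5 s of the 61 s allowed, with the arm still holding the dish over the mat and the spout facing the jar. I squeezed the clip off the rail and let its jaw close on the middle of the rim opposite the spout. Then I gripped the black bar, lifted the dish straight up and turned it a quarter turn clockwise.

**Last checks**
- **Height:** going by the arm's position, the dish's underside is about 13 cm above the mat's top.
- **Level:** the dish's corners in the last picture match a level dish to about 1 px (2–3 mm). An earlier two-camera height check, at 4 cm lift, was too noisy to use. It gave rim heights of 72 to 80 mm, where 76 mm was expected.
- **Kumquat:** it lies in the middle of the dish, within about 1 px of where it should be.
- **Grip and steadiness:** the bar has not slipped in the gripper, and the arm is at rest.
- **Forces:** the largest contact force I read, sampled between moves, was about 12 N.
- **Direction:** I set the spout to point straight along -y; my jar measurements put it within about 3° of the jar.

**What did not go quite as planned**
- **Dish shifted:** when the jaw closed, the dish slid about 9 mm in +x. It stayed on the mat. I moved most of that back during the turn, so the dish ended within about 2 mm of the mat's centre.
- **Other objects:** I did not re-measure them at the end. The last pictures show nothing displaced.

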